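# Set up the vacuum jig on the label-packing bench

## Robot

A 7-joint arm with a two-finger parallel gripper is mounted at the origin on the work surface. World frame = base frame: x ahead of the robot, y to its left, z up, the work surface at z = 0. Lengths are in m, angles in degrees, forces in N, time in s.
With the tool pointing down it reaches from about 0.4 to 0.9 m from the base axis. Payload 5.5 kg.
Tool frame: the origin (TCP) lies midway between the tips of the shut fingers; the grasp point (between the pads) lies 19 mm behind it; z points along the fingers, y is the line along which they close (so a half turn about z gives the same grasp; the last joint's range is limited). The gripper opens to 85 mm and grips with 20 to 120 N. Pads are 22 mm wide; open, the fingers measure 114 mm over their backs; the gripper's body (76 mm by 85 mm) begins 54 mm behind the grasp point. The pads swing forward as they close: fully open they stand 13 mm farther back than shut.
Start: joints at [-50.695, 28.699, -24.465, 88.831, 12.651, 65.22, -12.049], TCP at [0.267, 0.593, 0.231] pointing down, gripper open.
Joint ranges: [-164.97, 164.97], [-17.58, 116.51], [-87.97, 89.64], [11.32, 138.91], [-80.73, 260.73], [10.89, 115.49], [-147.41, 147.41]. Speed limits (degrees/s): [147.25, 147.25, 180, 180, 180, 180, 180].

## Interface

Orientations are given as [roll, pitch, yaw] about the fixed x, y, z axes, in that order (R = Rz(yaw) Ry(pitch) Rx(roll)).
In Python, from rig import ctrl, camrig gives the robot as it stands (ctrl), with the cameras (camrig).
- The arm moves only by the tool shift_gripper, called after "Request:" as name(argument=value, ...), one argument or row to a line, values as JSON. Schema: {"type":"object","properties":{"plan":{"type":"object","properties":{"increments":{"type":"array","items":{"type":"array","items":{"type":"number"},"minItems":4,"maxItems":4},"minItems":1,"maxItems":10}},"additionalProperties":false,"required":["increments"]},"jaw":{"type":"number"},"clamp_n":{"type":"number"},"only":{"type":"string"},"quiet":{"type":"boolean"},"lines":{"type":"string"}},"required":["plan"],"additionalProperties":false}. plan is an object whose key "increments" holds a list of rows, 1 to 10 of them, each of 4 numbers: dx, dy, dz in m, then a turn about the tool's z in degrees; each row shifts and turns the commanded pose from where the row before left it, along the tool's axes as they then stand; what a row does not reach is not made up. A row lasts 1/10 s, in which the tool goes at most 0.05 m and 8.59 degrees, less where a joint would pass 70% of its speed; a pose out of reach is approached as far as the arm can. jaw is the finger opening in m, set as the call begins (left out keeps the last). The fingers move at their own pace and stop on an object; clamp_n is the grip in N (left out, the last holds). Time passes only in rows, so rows that do not move let the fingers close. The tool returns the time, the measured TCP pose, the force, the opening and the grip force at its end. only (a regular expression) keeps the lines of the reply that match it, lines (a string "A,B") keeps lines A to B, and quiet returns only ok. Input that does not fit is refused with a message, and nothing moves.
- ctrl.get_state(): the state, without advancing time (a new reading comes with each control period).
- camrig.read_camera(name): name is "scene" or "top" or "wrist"; returns (picture, depth): 420x560x3 uint8, red, green, blue; 420x560 float32, m along the optical axis (not along the pixel's ray), 0 where there is no reading.
- camrig.camera_info(name): a dict with "camera_matrix" (3x3 intrinsics, pixels), "extrinsics" (4x4, takes a point from camera to world coordinates). Camera axes: x right, y down, z forward; pixel columns grow to the right and rows downward; lengths in m; the calibration is good to about 2 mm. A picture is of the moment at which its call begins: read the wrist's pose just before it. camera_info takes no time and is no camera call; for the wrist camera it gives the pose at the moment of the call.
- ctrl.close_job(): hands the job in; it is judged then, once.
The state is a dict: "time_s": time; "qpos": joint angles; "joint_vel": joint speeds; "joint_efforts": joint torques, N m; "eef_pos": TCP position; "ee_rot": TCP orientation; "force": force on the tool from outside, world axes, zero at the start; "moment": the same for the moment, N m; "width": finger opening in m; "gripper_force": force on a finger pad.
Only numpy, scipy, OpenCV 4.12 (cv2) and the standard library are available. Lean on these libraries where they do the work, as an engineer would, in place of code of your own. Each camera call takes 0.05 s, during which the arm holds its last target. There are 200 camera calls.

## Task

Shut the vacuum valve's long lever fully, then, with the vacuum still off, stand the full-size stop plate (tall and wide) upright and fully home in the jig's empty slot and let go of it. Then open the long lever until it lies directly over the setting pointer beneath it. Do not turn the pointer or the small tee-handled valve, keep the plate upright, and leave the other plates, label piles, glue bottle and tape where they are.

Things in the scene. Friction and masses are not known exactly. Their poses are not given: they have to be found in the camera images.
- valve: vacuum valve station fixed on the bench, left or right: base plate 75 x 225 x 8 mm, brass pipe along its y (axis 32 mm up), ball valve with long lever, dial gauge (44 mm across, 52 mm to -y of the lever's axis, top 122 mm up), small tee-handled valve (85 mm to -y, top 79 mm up). Origin on the bench right below the lever's vertical axis, z up; at yaw 0 its -x side faces the robot
- valve_axis (a point): point on the long lever's vertical turning axis, 90 mm above the bench, at the lever's mid-height; axes as valve
- lever (a joint): opening of the long lever, rad: 0 = shut (hard stop), lever along the station's -x, across the pipe; grows clockwise seen from above to 1.571 = fully open (hard stop), lever along the station's +y, along the pipe. Stays where it is left; friction about 0.2 N m (2.5 N at the grip). Starts partly open
- lever_grip (a point): middle of the lever's black sleeve, 82 mm from the turning axis, 90 mm above the bench. Sleeve 62 mm long, 14 mm wide, 14 mm thick; from it to the axis a flat steel bar 10 mm wide. Its -x axis points outwards along the lever, z up. Below the sleeve: the pointer (see there), and the pipe (top 42 mm, couplings 48 mm above the bench)
- pointer (a joint): angle of the setting pointer, rad, measured just as lever: the lever is set right when lever equals this. Clamped stiffly (1 N m), different each time; it must not be moved.
- pointer_tip (a point): tip of the setting pointer: a flat white-painted tongue 14 mm wide on a dark collar of radius 22 mm around the valve stem, just below the lever; the tip is 56 mm from the axis, 60 mm above the bench, its top 62 mm. Its -x axis points outwards along the tongue.
- tee_end (a point): one end of the small tee handle (bar 44 mm long, 11 mm thick, 73 mm above the bench) on the valve station, not to be turned
- jig: aluminium vacuum jig fixed to the bench: block 170 (x) x 120 (y) x 35 mm high with small suction holes, a dark fence 10 mm thick at its +x end rising to 70 mm, and a slot near its -x end; a low pile of labels lies between. Origin at the centre of its underside; z up. It stands on the other side of the bench from the valve station.
- jig_slot (a point): centre of the slot's mouth, in the block's top face 35 mm above the bench; the slot is 18 mm (along x) by 62 mm (along y), 25 mm deep, its floor 10 mm above the bench; axes as jig
- plate: the full-size stop plate, the one to be fitted: plain aluminium plate 16 mm thick (its x), 60 mm wide (its y), 80 mm tall (its z), about 0.2 kg, with a dark rubber strip on both faces; stands loose and upright on the bench. Origin at the centre of its underside. Either way round fits.
- low_plate: bystander: stop plate 16 x 60 mm, only 46 mm tall; origin at the centre of its underside
- narrow_plate: bystander: stop plate 16 mm thick, only 36 mm wide, 80 mm tall; origin at the centre of its underside
- jig_pile: bystander: pile of white labels 46 x 56 x 30 mm lying on the jig between slot and fence; origin at the centre of its underside
- valve_pile: bystander: pile of white labels 46 x 56 x 55 mm beside the valve station; origin at the centre of its underside
- back_pile: bystander: pile of white labels 46 x 56 x 45 mm towards the back of the bench; origin at the centre of its underside
- glue: bystander: white glue bottle 44 mm across, 125 mm tall, beside the valve station near the lever's open end; origin at the centre of its underside
- tape: bystander: roll of clear tape lying flat, 92 mm across, 24 mm high; origin at the centre of its underside

How it is judged:
By the outcome, as a careful person would: the job done as asked, in the order asked, and still so for the second after the job is handed in, with the robot touching nothing.
It also fails if it takes over 72 s, if anything falls off the work surface, if the arm or the gripper's body presses on something with over 40 N, if the wrist force passes 120 N, or if a joint passes its speed limit or range.

## Working session

There is one attempt and no reset: what is moved stays moved. The work goes in short steps, Python scripts to look and compute and a tool call to move; the robot and the scene stay as the last step left them, time stands still between calls to the robot, and variables do not carry over. Pictures are saved under pics/ and viewed, at most 11 in all, crops included, and the job is handed in when it is done.

```bash
ls; mkdir -p pics; cat > h.py <<'E'
import numpy as np, cv2
from rig import ctrl, camrig
def cam(name, save=None):
    i=camrig.camera_info(name); im,d=camrig.read_camera(name)
    K=np.array(i["camera_matrix"]);T=np.array(i["extrinsics"])
    if save:
        cv2.imwrite(f"pics/{save}.png",im[:,:,::-1]); np.savez(f"pics/{save}.npz",im=im,d=d,K=K,T=T)
    return im,d,K,T
def cloud(d,K,T):
    v,u=np.mgrid[:d.shape[0],:d.shape[1]]
    P=np.stack([(u-K[0,2])/K[0,0]*d,(v-K[1,2])/K[1,1]*d,d],-1)
    P=P@T[:3,:3].T+T[:3,3]; P[d<=0]=np.nan
    return P
def load(n):
    z=np.load(f"pics/{n}.npz"); return z["im"],z["d"],z["K"],z["T"]
E
python3 - <<'E'
from h import *
for n in("scene","top"):
    im,d,K,T=cam(n,n+"0"); print(n,K.round(1).tolist(),T.round(3).tolist())
s=ctrl.get_state(); print(s["eef_pos"],s["ee_rot"],s["width"],s["time_s"],s["force"])
E
```

```text
pics
rig.py
scene [[466.4, 0.0, 289.6], [0.0, 466.4, 217.0], [0.0, 0.0, 1.0]] [[-0.009, 0.712, -0.702, 1.309], [1.0, 0.015, 0.003, -0.02], [0.013, -0.702, -0.712, 0.809], [0.0, 0.0, 0.0, 1.0]]
top [[472.9, 0.0, 288.9], [0.0, 472.9, 206.7], [0.0, 0.0, 1.0]] [[0.027, -0.988, 0.152, 0.42], [-1.0, -0.027, 0.0, -0.012], [0.004, -0.152, -0.988, 1.225], [0.0, 0.0, 0.0, 1.0]]
[0.26651563 0.59215899 0.23036408] [-1.79898988e+02 -3.08275685e-03  1.55773966e+02] 0.08533768318276501 0.1 [ 0.08375419 -0.66752416  0.34710141]
```

View pics/top0.png

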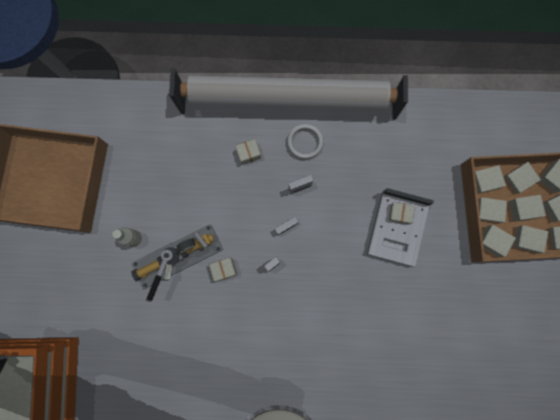

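View pics/scene0.png

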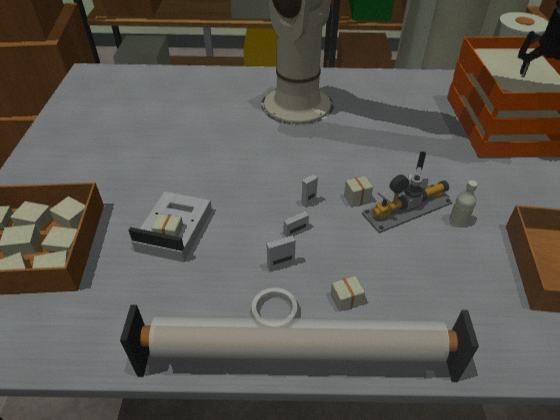

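The top view shows the valve station on the left at about (175,257), with its lever pointing down-left to (153,288). The jig is at (400,230) with its slot at (396,244). The plates are full-size (300,184), low (287,226) and narrow (272,265). The scene view confirms the full-size plate at (281,253).

```bash
python3 - <<'E'
from h import *
im,d,K,T=load("top0"); P=cloud(d,K,T)
print("bench z",np.nanmedian(P[300:340,250:400,2]))
def box(n,u0,u1,v0,v1,zlo,zhi,P=P):
    Q=P[v0:v1,u0:u1].reshape(-1,3); Q=Q[(Q[:,2]>zlo)&(Q[:,2]<zhi)]
    r=cv2.minAreaRect(Q[:,:2].astype(np.float32)*1000)
    print(n,len(Q),"c",np.round(r[0],1),"size",np.round(r[1],1),"ang",round(r[2],1),"z",np.nanpercentile(Q[:,2],[5,50,95]).round(4))
box("plate",280,320,170,200,.07,.1); box("low",268,305,212,240,.036,.06); box("narrow",255,290,252,278,.07,.1)
box("jigtop",360,440,180,275,.028,.045); box("fence",375,440,180,210,.055,.09)
box("jpile",385,418,198,228,.055,.08)
box("vpile",205,240,255,285,.045,.07);box("bpile",233,263,138,165,.035,.06);box("glue",108,140,225,252,.1,.14);box("tape",280,330,120,165,.015,.04)
box("lever",140,185,245,305,.084,.1);
im2,d2,K2,T2=load("scene0"); P2=cloud(d2,K2,T2)
box("plateS",262,302,232,275,.074,.1,P2)
c=cv2.resize(im[215:310,100:290],None,fx=4,fy=4,interpolation=cv2.INTER_CUBIC)
cv2.imwrite("pics/valve0.png",c[:,:,::-1])
# slot floor
Q=P[230:258,375:420]; m=Q[...,2]<.026; 
r=cv2.minAreaRect(Q[m][:,:2].astype(np.float32)*1000); print("slot",r,m.sum())
E
```

```text
bench z 0.0010099250569448603
plate 172 c [659.7 -37.7] size [16.7 59.9] ang 22.9 z [0.0743 0.0815 0.0844]
low 160 c [555.3  -5.2] size [16.  59.5] ang 32.0 z [0.0423 0.0468 0.0504]
narrow 104 c [457.2  26.7] size [16.  35.8] ang 38.3 z [0.0773 0.081  0.0846]
jigtop 2405 c [ 557.7 -290.5] size [121.1 168.7] ang 76.3 z [0.0323 0.0363 0.0402]
fence 415 c [ 616.2 -304.5] size [119.9  48.9] ang 76.3 z [0.0593 0.068  0.0738]
jpile 453 c [ 601.2 -296.5] size [61.9 63.1] ang 82.7 z [0.0603 0.0659 0.0702]
vpile 432 c [441.5 149.6] size [46.2 56.2] ang 20.0 z [0.0509 0.0553 0.0594]
bpile 391 c [747.8  99.3] size [47.3 55.4] ang 20.4 z [0.04   0.0455 0.0498]
glue 89 c [516.  387.9] size [21.5 20. ] ang 48.3 z [0.1057 0.1246 0.1288]
tape 412 c [781.7 -48.3] size [91.7 87. ] ang 1.6 z [0.0183 0.0248 0.0286]
lever 319 c [431.7 289.8] size [ 42.9 140.1] ang 58.9 z [0.0894 0.0958 0.0993]
plateS 197 c [662.2 -34.6] size [17.4 60. ] ang 23.6 z [0.0755 0.0789 0.0811]
slot ((507.937744140625, -292.5437316894531), (47.00529861450195, 118.14017486572266), 2.1481809616088867) 189
```

View pics/valve0.png

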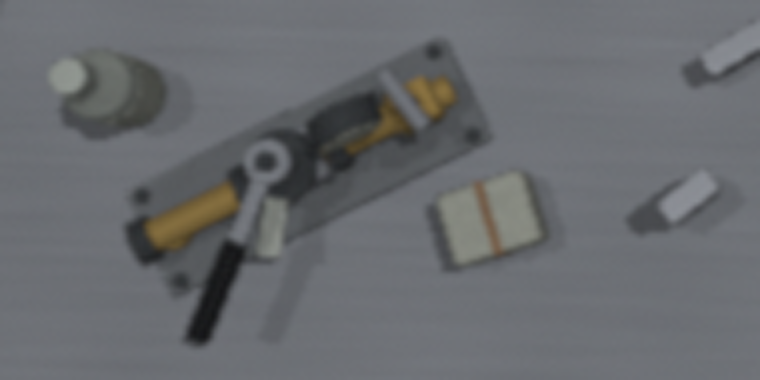

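The crop shows the lever's axis at crop (266,160), the black sleeve ending at (197,340), and the white pointer tongue at (272,228) beneath and to the right of the lever. The lever is about 45° open and the pointer about 25°.

```bash
python3 - <<'E'
from h import *
im,d,K,T=load("top0"); P=cloud(d,K,T)
def rect(Q): r=cv2.minAreaRect(Q[:,:2].astype(np.float32)*1000); return np.round(r[0],1),np.round(r[1],1),round(r[2],1)
reg=P[215:310,125:230].reshape(-1,3)
B=reg[(reg[:,2]>.006)&(reg[:,2]<.014)]; print("base",rect(B),len(B))
# hub ring around image px
h=P[250:262,160:174].reshape(-1,3); print("hub",np.median(h,0), np.nanpercentile(h[:,2],[5,95]))
L=reg[(reg[:,2]>.086)&(reg[:,2]<.105)&(reg[:,1]>.26)]; print("lever",rect(L))
c=L[:,:2].mean(0); u,s,v=np.linalg.svd(L[:,:2]-c); print(c,np.degrees(np.arctan2(v[0,1],v[0,0])))
i=camrig.camera_info("wrist"); print(np.round(i["camera_matrix"],1).tolist(),np.round(i["extrinsics"],4).tolist())
E
```

Request:
shift_gripper(
  plan={"increments":[[-0.027,-0.027,0,0],[-0.028,-0.027,0,0],[-0.027,-0.027,0,0],[-0.028,-0.027,0,0],[-0.027,-0.027,0,0],[-0.028,-0.027,0,0],[-0.027,-0.027,0,0],[-0.027,-0.028,0,0],[0,0,0,0],[0,0,0,0]]},
  jaw=0.045,
)

```text
time_s: 1.1
eef_pos: [0.3777, 0.3041, 0.2312]
ee_rot: [-180.0, -0.0, 155.6]
force: [-0.7, 0.1, -0.2]
width: 0.0445
gripper_force: 0.0
```

```bash
python3 - <<'E'
from h import *
s=ctrl.get_state();print(s["eef_pos"],s["ee_rot"],s["width"])
cam("wrist","w1")
E
```

```text
[0.37765629 0.30412402 0.23120027] [-1.79989345e+02 -4.71435700e-03  1.55628387e+02] 0.044539050713335936
```

View pics/w1.png

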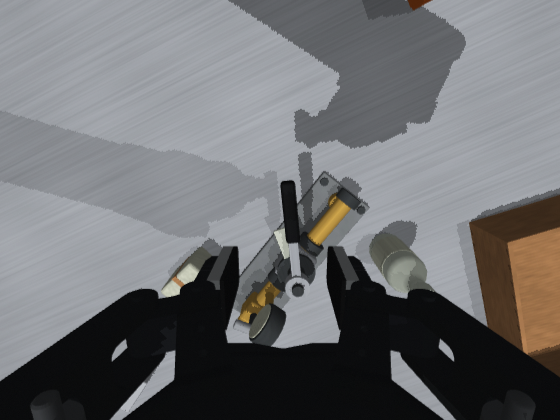

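The wrist picture shows the sleeve from (288,182) to (291,245), the lever nut at (297,289), the white pointer tongue at about (282,240), the open pipe end at (345,200), the gauge at (267,323) and glue at (400,260).

```bash
cat > meas.py <<'E'
import sys
from h import *
def line(Q):
    c=Q.mean(0);v=np.linalg.svd(Q-c)[2][0];return c,np.degrees(np.arctan2(v[1],v[0]))%180
def run(n):
    im,d,K,T=load(n);P=cloud(d,K,T);z=P[...,2];f=im.astype(int);r,g,b=f[...,0],f[...,1],f[...,2]
    near=np.hypot(P[...,0]-.45,P[...,1]-.28)<.16
    # orange pipe
    m=near&(r>b*1.8)&(r>90)&(z>.02)&(z<.06)
    c,a=line(P[m][:,:2]);print("pipe",m.sum(),c.round(4),a.round(2),np.percentile(z[m],95))
    m=near&(z>.002)&(z<.012)
    k=cv2.minAreaRect(P[m][:,:2].astype(np.float32)*1000);print("base",m.sum(),k)
    lev=near&(z>.084)&(z<.101)&(np.arange(420)[:,None]<310)&(np.abs(np.arange(560)-290)<40)
    c,a=line(P[lev][:,:2]);print("lever",lev.sum(),c.round(4),a.round(2),np.percentile(z[lev],[5,50,95]).round(4))
    dk=lev&(f.sum(-1)<110);c,a=line(P[dk][:,:2]);k=cv2.minAreaRect(P[dk][:,:2].astype(np.float32)*1000)
    print("sleeve",dk.sum(),c.round(4),a.round(2),k,np.percentile(z[dk],[5,50,95]).round(4))
    p=near&(z>.053)&(z<.068)&(f.min(-1)>130)
    if p.sum()>5:
        c,a=line(P[p][:,:2]);k=cv2.minAreaRect(P[p][:,:2].astype(np.float32)*1000);print("ptr",p.sum(),c.round(4),a.round(2),k,np.percentile(z[p],[5,50,95]).round(4))
    nut=near&(z>.0985)&(z<.112)
    print("nut",nut.sum(),P[nut].mean(0).round(4)if nut.any()else"",np.argwhere(nut).mean(0))
    return im,P
if __name__=="__main__": run(sys.argv[1])
E
python3 meas.py w1
```

```text
pipe 1296 [0.4563 0.2896] 111.52 0.04914333459749956
base 7502 ((447.8403625488281, 285.22650146484375), (316.6236572265625, 308.0307312011719), 13.094792366027832)
lever 1715 [0.4233 0.2942] 158.14 [0.0925 0.0972 0.0989]
sleeve 894 [0.3957 0.304 ] 154.52 ((428.69708251953125, 290.33905029296875), (30.92831039428711, 137.9554901123047), 60.43703079223633) [0.0957 0.0979 0.0992]
ptr 720 [0.4289 0.1955] 87.56 ((450.06964111328125, 273.6429443359375), (301.2569274902344, 73.93273162841797), 71.39616394042969) [0.0547 0.0566 0.064 ]
nut 767 [0.4649 0.2895 0.1032] [282.20599739 304.70404172]
```

```bash
python3 - <<'E'
from h import *
from meas import line
im,d,K,T=load("w1");P=cloud(d,K,T);z=P[...,2];f=im.astype(int);v,u=np.mgrid[:420,:560]
def rep(n,m):
    Q=P[m];c,a=line(Q[:,:2]);k=cv2.minAreaRect(Q[:,:2].astype(np.float32)*1000)
    print(n,m.sum(),"c",(c*1000).round(1),"a",a.round(2),"rect",np.round(k[0],1),np.round(k[1],1),round(k[2],1),"z",np.percentile(Q[:,2],[5,50,95]).round(4))
def reg(a,b,c,e): return (u>=a)&(u<b)&(v>=c)&(v<e)
rep("sleeve",reg(276,304,175,252)&(z>.09)&(z<.102)&(f.sum(-1)<130))
rep("bar+nut",reg(276,312,240,300)&(z>.085)&(z<.12)&(f.sum(-1)>200))
rep("ptr",reg(265,292,222,262)&(z>.052)&(z<.068)&(f.min(-1)>110))
rep("nut",reg(284,312,276,300)&(z>.1)&(z<.12))
rep("base",reg(230,370,165,330)&(z>.005)&(z<.012))
c=cv2.resize(im[165:315,225:375],(600,600),interpolation=cv2.INTER_CUBIC)
cv2.imwrite("pics/w1c.png",c[:,:,::-1])
print(z[278:300:3,288:309:3].round(3))
E
```

```text
sleeve 857 c [391.5 306.3] a 161.52 rect [393.1 305.7] [13.7 60.7] 71.9 z [0.0958 0.0979 0.0991]
bar+nut 702 c [455.4 284.5] a 161.6 rect [452.7 287.9] [25.4 64.6] 64.6 z [0.0932 0.0959 0.0983]
ptr 254 c [429.5 280.8] a 170.95 rect [431.3 280. ] [12.1 35.5] 78.3 z [0.0619 0.0632 0.0644]
nut 116 c [469.7 279.7] a 170.12 rect [469.9 279.3] [11.6 11.9] 7.3 z [0.1007 0.103  0.1042]
base 3829 c [455.6 289.2] a 113.89 rect [491.2 285. ] [117.3 224.8] 28.3 z [0.0078 0.0092 0.0104]
[[0.091 0.096 0.097 0.097 0.097 0.096 0.092]
 [0.096 0.097 0.098 0.098 0.097 0.096 0.096]
 [0.097 0.097 0.096 0.098 0.097 0.097 0.097]
 [0.098 0.098 0.102 0.103 0.103 0.097 0.096]
 [0.097 0.096 0.103 0.103 0.103 0.103 0.097]
 [0.098 0.098 0.104 0.103 0.103 0.102 0.096]
 [0.098 0.097 0.098 0.104 0.104 0.097 0.097]
 [0.008 0.002 0.097 0.097 0.098 0.    0.002]]
```

View pics/w1c.png

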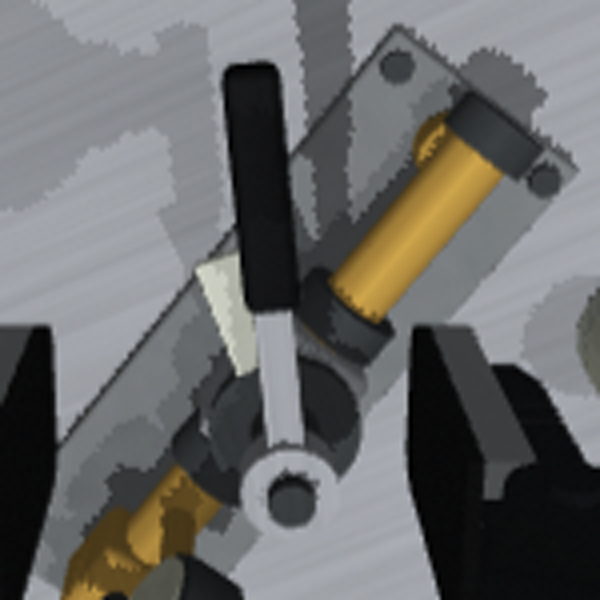

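The crop shows the whole lever, from nut (292,500) to sleeve tip (250,70), with the pointer tongue showing on its left at (225,310). The lever is 161.3° in the world, axis about (0.470, 0.280). I'll grip the sleeve.

Request:
shift_gripper(
  plan={"increments":[[-0.0122,0.0076,0.03,0],[0,0,0.04,-5.7],[0,0,0.04,0],[0,0,0.03,0],[0,0,0.018,0],[0,0,0,0],[0,0,0,0]]},
  jaw=0.045,
)

```text
time_s: 1.85
eef_pos: [0.3909, 0.3084, 0.0733]
ee_rot: [180.0, -0.1, 161.6]
force: [0.3, -0.2, 0.8]
width: 0.0454
gripper_force: 0.0
```

Request:
shift_gripper(
  plan={"increments":[[0,0,0,0],[0,0,0,0],[0,0,0,0],[0,0,0,0]]},
  jaw=0,
  clamp_n=30,
)

```text
time_s: 2.25
eef_pos: [0.392, 0.3072, 0.0746]
ee_rot: [179.9, 0.0, 161.4]
force: [-1.6, 0.1, 5.2]
width: 0.0136
gripper_force: 29.4
```

```bash
python3 -c "
from rig import ctrl, camrig;s=ctrl.get_state();print(s['qpos'],s['force'],s['moment'],s['time_s'])"
```

```text
[-26.02292119  25.6407057  -18.15841447 117.39111143  12.48073593
  38.67619905  19.11675646] [-1.57540086  0.10243236  5.18247086] [-0.23319273  0.37227995 -0.33830498] 2.25
```

Request:
shift_gripper(
  plan={"increments":[[-0.0004,-0.0086,0,-6],[-0.0004,-0.0086,0,-6],[-0.0004,-0.0086,0,-6],[-0.0004,-0.0086,0,-6],[-0.0004,-0.0086,0,-6],[-0.0004,-0.0086,0,-6],[0,0,0,0],[0,0,0,0]]},
)

```text
time_s: 3.05
eef_pos: [0.3907, 0.2544, 0.0744]
ee_rot: [-179.9, -0.1, -162.6]
force: [-4.4, -5.2, 11.9]
width: 0.0135
gripper_force: 29.2
```

Request:
shift_gripper(
  plan={"increments":[[-0.0001,-0.0043,0,-3],[0,0,0,0],[0,0,0,0]]},
)

```text
time_s: 3.35
eef_pos: [0.3921, 0.2502, 0.0745]
ee_rot: [-179.8, -0.1, -159.6]
force: [-4.5, -6.1, 12.1]
width: 0.0137
gripper_force: 29.3
```

Request:
shift_gripper(
  plan={"increments":[[-0.0001,-0.0029,0,-2],[0,0,0,0],[0,0,0,0]]},
)

```text
time_s: 3.65
eef_pos: [0.3931, 0.2476, 0.0745]
ee_rot: [-179.8, -0.1, -157.6]
force: [-5.2, -5.1, 11.9]
width: 0.0133
gripper_force: 29.5
```

Request:
shift_gripper(
  plan={"increments":[[-0.0001,-0.0029,0,-2],[0,0,0,0],[0,0,0,0]]},
)

```text
time_s: 3.95
eef_pos: [0.3942, 0.2449, 0.0745]
ee_rot: [-179.8, -0.1, -155.6]
force: [-5.7, -6.4, 12.6]
width: 0.0136
gripper_force: 29.5
```

```bash
python3 -c "
from rig import ctrl, camrig;s=ctrl.get_state();print(s['force'],s['moment'],s['time_s'])"
```

```text
[-5.66525467 -6.39950215 12.60045317] [-1.16177783  0.96118163 -0.22197237] 3.95
```

Request:
shift_gripper(
  plan={"increments":[[-0.0001,-0.0029,0,-2],[0,0,0,0],[0,0,0,0]]},
)

```text
time_s: 4.25
eef_pos: [0.3954, 0.2422, 0.0744]
ee_rot: [-179.8, -0.1, -153.6]
force: [-5.5, -6.1, 13.4]
width: 0.0134
gripper_force: 29.5
```

Request:
shift_gripper(
  plan={"increments":[[-0.0001,-0.0029,0,-2],[0,0,0,0],[0,0,0,0]]},
)

```text
time_s: 4.55
eef_pos: [0.3968, 0.2396, 0.0744]
ee_rot: [-179.8, -0.1, -151.6]
force: [-5.8, -6.3, 13.5]
width: 0.0134
gripper_force: 29.5
```

```bash
python3 -c "
from rig import ctrl, camrig;s=ctrl.get_state();print(s['force'],s['moment'],s['time_s'])"
```

```text
[-5.75134579 -6.2790192  13.46184612] [-1.26422723  1.0521539  -0.13872022] 4.55
```

Request:
shift_gripper(
  plan={"increments":[[-0.0001,-0.0029,0,-2],[0,0,0,0],[0,0,0,0]]},
)

```text
time_s: 4.85
eef_pos: [0.3973, 0.2388, 0.0745]
ee_rot: [-180.0, -0.1, -149.6]
force: [-7.8, -2.3, 13.6]
width: 0.0135
gripper_force: 36.8
```

Request:
shift_gripper(
  plan={"increments":[[-0.0001,-0.0029,0,-2],[0,0,0,0],[0,0,0,0]]},
)

```text
time_s: 5.15
eef_pos: [0.3974, 0.2386, 0.0745]
ee_rot: [179.8, -0.1, -147.6]
force: [-12.7, 4.4, 12.5]
width: 0.0132
gripper_force: 51.7
```

```bash
python3 - <<'E'
from h import *
s=ctrl.get_state();print(s['force'],s['moment'],s['time_s']); cam("wrist","w2");cam("top","top2")
E
```

```text
[-12.68255458   4.3820125   12.53472734] [ 0.73880759  2.47447654 -1.25553168] 5.15
```

View pics/w2.png

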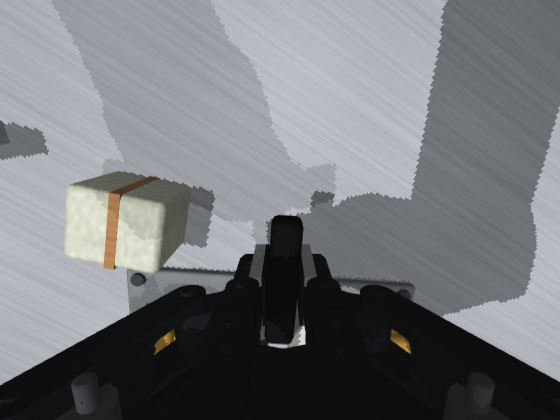

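The sleeve is held between the pads at (286,240), the valve pile is clear at (125,220), and the lever no longer advances while the force turns, so it is at the hard stop. Now release and rise to look.

Request:
shift_gripper(
  plan={"increments":[[0,0,0,2],[0,0,0,0],[0,0,0,0],[0,0,0,0]]},
  jaw=0.045,
)

```text
time_s: 5.65
eef_pos: [0.4007, 0.2363, 0.0734]
ee_rot: [-180.0, 0.0, -149.5]
force: [0.0, -0.3, -0.9]
width: 0.0452
gripper_force: 0.0
```

Request:
shift_gripper(
  plan={"increments":[[0,0,-0.04,0],[0,0,-0.04,0],[0.01,0,-0.04,0],[0.01,0,-0.04,0],[0,0,0,0],[0,0,0,0]]},
)

```text
time_s: 6.25
eef_pos: [0.3838, 0.2263, 0.2341]
ee_rot: [-179.9, 0.2, -149.6]
force: [0.1, 0.1, -0.6]
width: 0.0449
gripper_force: 0.0
```

```bash
python3 - <<'E'
from h import *
s=ctrl.get_state();print(s["eef_pos"],s["ee_rot"],s["width"],s["time_s"])
im,d,K,T=cam("wrist","w3")
c=cv2.resize(im[170:320,200:400],(800,600),interpolation=cv2.INTER_CUBIC)
cv2.imwrite("pics/w3c.png",c[:,:,::-1])
E
```

```text
[0.38383778 0.22630133 0.23414225] [-1.79922222e+02  1.55341954e-01 -1.49561616e+02] 0.04493631670390483 6.25
```

View pics/w3c.png

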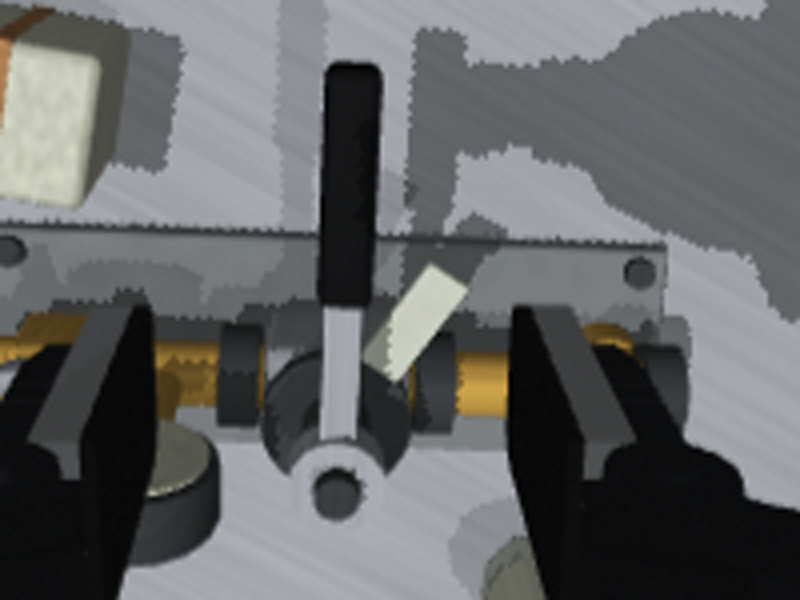

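The crop shows the lever perpendicular to the pipe (sleeve tip (352,65), nut (337,495)), so it is shut. The whole pointer tongue is visible from (380,365) to (450,275), to the right of the lever.

```bash
python3 - <<'E'
from h import *
from meas import line
im,d,K,T=load("w3");P=cloud(d,K,T);z=P[...,2];f=im.astype(int);v,u=np.mgrid[:420,:560]
def rep(n,m):
    Q=P[m];c,a=line(Q[:,:2]);k=cv2.minAreaRect(Q[:,:2].astype(np.float32)*1000)
    print(n,m.sum(),"c",(c*1000).round(1),"a",a.round(2),"rect",np.round(k[0],1),np.round(k[1],1),round(k[2],1),"z",np.percentile(Q[:,2],[5,50,95]).round(4)); return k[0]
def reg(a,b,c,e): return (u>=a)&(u<b)&(v>=c)&(v<e)
n=np.array(rep("nut",reg(272,298,282,304)&(z>.1)&(z<.12)))
s=np.array(rep("sleeve",reg(276,300,180,250)&(z>.09)&(z<.102)&(f.sum(-1)<130)))
p=np.array(rep("ptr",reg(288,320,232,268)&(z>.054)&(z<.068)&(f.min(-1)>110)))
for q in(s,p): print(np.degrees(np.arctan2(*(q-n)[::-1]))%360,np.hypot(*(q-n)))
m=reg(200,370,220,330)&(z>.005)&(z<.012);rep("base",m)
# lower front edge of base: per column smallest v
E=[]
for c in range(205,360):
    k=np.where(m[:,c])[0]
    if len(k): E.append(P[k[0],c,:2])
E=np.array(E);print("edge",line(E))
E
```

```text
nut 113 c [469.7 279.3] a 49.47 rect [470.2 279.4] [12.1 11.5] 33.6 z [0.1014 0.103  0.1039]
sleeve 827 c [396.9 239.9] a 28.65 rect [398.4 240.8] [60.9 13.7] 28.4 z [0.0958 0.0979 0.0991]
ptr 346 c [431.  282.4] a 177.24 rect [432.1 282.4] [14.6 35.3] 84.2 z [0.0619 0.0631 0.0643]
208.22902991485978 81.4553444531769
175.4230419953162 38.2714291982455
base 3423 c [457.1 266.4] a 116.65 rect [496.6 291.4] [133.5 218.8] 28.2 z [0.0075 0.0091 0.0105]
edge (array([0.43967058, 0.25897302]), np.float64(118.23559812743389))
```

```bash
python3 - <<'E'
from h import *
s=ctrl.get_state();print(np.round(s["qpos"],1))
print(camrig.camera_info("wrist")["extrinsics"])
E
```

```text
[-1.000e-01  7.800e+00 -3.640e+01  1.165e+02  5.600e+00  5.730e+01
  8.120e+01]
[[-5.06736695e-01  8.30278126e-01  2.32069289e-01  3.23752056e-01]
 [ 8.62100475e-01  4.88291201e-01  1.35478686e-01  1.92441703e-01]
 [-8.32402434e-04  2.68719065e-01 -9.63218236e-01  3.76620944e-01]
 [ 0.00000000e+00  0.00000000e+00  0.00000000e+00  1.00000000e+00]]
```

Request:
shift_gripper(
  plan={"increments":[[-0.0133,-0.0458,0,0],[-0.0133,-0.0458,0,0],[-0.0133,-0.0458,0,0],[-0.0133,-0.0458,0,0],[-0.0133,-0.0458,0,0],[-0.0133,-0.0458,0,0],[-0.0133,-0.0458,0,0],[-0.0133,-0.0458,0,0]]},
  jaw=0.07,
)

```text
time_s: 7.1
eef_pos: [0.6608, -0.0369, 0.2301]
ee_rot: [179.9, -0.2, -149.5]
force: [0.1, 0.6, 0.5]
width: 0.0705
gripper_force: 0.0
```

Request:
shift_gripper(
  plan={"increments":[[0,0,0,8.5],[0,0,0,8.5],[0,0,0,8.5],[0,0,0,8.5],[0,0,0,8.5],[0,0,0,8.5],[0,0,0,8.5],[0,0,0,8.5],[0,0,0,8.5],[0,0,0,8.5]]},
)

```text
time_s: 8.1
eef_pos: [0.6594, -0.0354, 0.23]
ee_rot: [-179.8, -0.1, 125.1]
force: [-0.7, -0.7, 0.3]
width: 0.0699
gripper_force: 0.0
```

Request:
shift_gripper(
  plan={"increments":[[0,0,0,6.2],[0,0,0,6.2],[0,0,0,0],[0,0,0,0]]},
)

```text
time_s: 8.5
eef_pos: [0.6598, -0.0352, 0.2311]
ee_rot: [-179.8, -0.1, 113.3]
force: [0.2, 0.2, 0.3]
width: 0.0702
gripper_force: 0.0
```

```bash
python3 - <<'E'
from h import *
s=ctrl.get_state();print(s["eef_pos"],s["ee_rot"],s["qpos"].round(1))
cam("wrist","w4"); cam("top","top4")
im,d,K,T=load("w4");P=cloud(d,K,T);z=P[...,2]
m=(z>.07)&(z<.09)&(np.hypot(P[...,0]-.661,P[...,1]+.036)<.05)
v,u=np.where(m);print(u.min(),u.max(),v.min(),v.max())
k=cv2.minAreaRect(P[m][:,:2].astype(np.float32)*1000);print(m.sum(),k,np.median(z[m]))
E
```

```text
[ 0.65978468 -0.03518201  0.23111224] [-1.79816496e+02 -5.34692675e-02  1.13263410e+02] [ 3.3 28.  -3.6 87.5  1.9 64.7 22.5]
276 291 165 224
940 ((660.1446533203125, -35.24924087524414), (15.4668550491333, 59.631221771240234), 23.482755661010742) 0.08105949798943735
```

Request:
shift_gripper(
  plan={"increments":[[0,0,0.04,-0.2],[0,0,0.045,0],[0,0,0.045,0],[0,0,0.035,0],[0,0,0.02,0],[0,0,0.008,0],[0,0,0,0],[0,0,0,0]]},
)

```text
time_s: 9.4
eef_pos: [0.6616, -0.0354, 0.0415]
ee_rot: [179.9, 0.0, 113.3]
force: [-1.0, 0.2, -0.6]
width: 0.0699
gripper_force: 0.0
```

Request:
shift_gripper(
  plan={"increments":[[0,0,0,0],[0,0,0,0],[0,0,0,0],[0,0,0,0],[0,0,0,0],[0,0,0,0]]},
  jaw=0,
  clamp_n=50,
)

```text
time_s: 10.0
eef_pos: [0.6611, -0.0354, 0.0412]
ee_rot: [179.9, 0.0, 113.3]
force: [-1.8, 0.1, 5.8]
width: 0.0154
gripper_force: 49.6
```

Request:
shift_gripper(
  plan={"increments":[[0,0,-0.02,0],[0,0,-0.04,0],[0,0,-0.05,0],[0,0,-0.03,0],[0,0,0,0],[0,0,0,0]]},
)

```text
time_s: 10.6
eef_pos: [0.6603, -0.0353, 0.1802]
ee_rot: [180.0, 0.0, 113.3]
force: [-0.3, 0.1, -2.9]
width: 0.0151
gripper_force: 49.2
```

```bash
python3 - <<'E'
from h import *
im,d,K,T=load("top0")
def ray(u,v,z0):
    r=T[:3,:3]@np.array([(u-K[0,2])/K[0,0],(v-K[1,2])/K[1,1],1]);return T[:3,3]+r*(z0-T[2,3])/r[2]
print("slot",ray(396,244,.035))
P=cloud(d,K,T);print(P[226:262:3,396,2].round(3))
c=cv2.resize(im[185:275,360:450],(540,540),interpolation=cv2.INTER_CUBIC);cv2.imwrite("pics/jig0.png",c[:,:,::-1])
E
```

```text
slot [ 0.51585092 -0.28399656  0.035     ]
[0.037 0.041 0.037 0.037 0.037 0.034 0.016 0.009 0.036 0.038 0.038 0.037]
```

View pics/jig0.png

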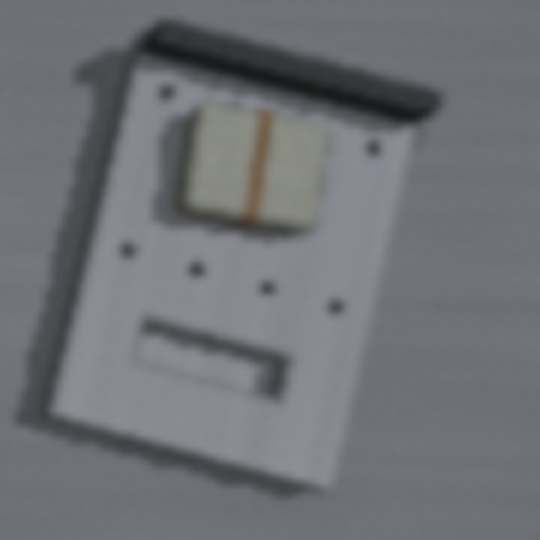

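The crop shows the slot's outline with corners (142,318), (293,355), (282,402) and (130,368), and the pile clear of it at (258,165). I'll carry the plate to where the wrist camera sees the slot.

Request:
shift_gripper(
  plan={"increments":[[-0.0286,-0.0348,0,0],[-0.0286,-0.0348,0,0],[-0.0286,-0.0348,0,0],[-0.0286,-0.0348,0,0],[-0.0286,-0.0348,0,0],[-0.0286,-0.0348,0,0],[-0.0286,-0.0348,0,0],[-0.0286,-0.0348,0,0]]},
)

```text
time_s: 11.4
eef_pos: [0.4924, -0.3558, 0.1772]
ee_rot: [-179.8, -0.3, 113.3]
force: [0.2, -0.3, -1.7]
width: 0.0155
gripper_force: 49.3
```

Request:
shift_gripper(
  plan={"increments":[[0,0,0,7.4],[0,0,0,7.4],[0,0,0,7.4],[0,0,0,7.4],[0,0,0,7.4],[0,0,0,0],[0,0,0,0]]},
)

```text
time_s: 12.1
eef_pos: [0.4941, -0.3546, 0.1782]
ee_rot: [-179.8, -0.1, 76.5]
force: [0.0, -0.3, -1.9]
width: 0.0154
gripper_force: 49.5
```

```bash
python3 - <<'E'
from h import *
s=ctrl.get_state();print(s["eef_pos"],s["ee_rot"],s["qpos"].round(1))
cam("wrist","w5")
E
```

```text
[ 0.49412884 -0.35464434  0.17820809] [-1.79792525e+02 -5.13524110e-02  7.64868556e+01] [26.3 25.9  9.  98.7 -4.7 56.  23.5]
```

View pics/w5.png

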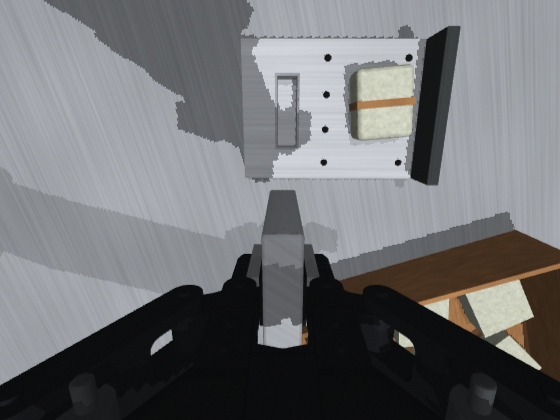

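The picture shows the slot mouth from (276,74) to (299,148) on the jig, the pile at (385,100), and the held plate's side face at u 263–304, v 190–340. Now measure the slot and plate in hand.

```bash
cat > slot.py <<'E'
import sys
from h import *
from meas import line
im,d,K,T=load(sys.argv[1]);P=cloud(d,K,T);z=P[...,2];v,u=np.mgrid[:420,:560]
x0,y0,z0,psi=map(float,sys.argv[2:6]); p=np.radians(psi); R=np.array([[np.cos(p),np.sin(p)],[np.sin(p),-np.cos(p)]]) # rows: tool x,y
def ray(uv,h):
    uv=np.asarray(uv,float);r=np.c_[(uv[:,0]-K[0,2])/K[0,0],(uv[:,1]-K[1,2])/K[1,1],np.ones(len(uv))]@T[:3,:3].T
    return (T[:3,3]+r*((h-T[2,3])/r[:,2])[:,None])[:,:2]
reg=(u>200)&(u<460)&(v>20)&(v<190)
top=reg&(abs(z-.036)<.005)&(np.hypot(P[...,0]-.555,P[...,1]+.29)<.12)
zt=np.median(z[top]);print("top z",zt)
k=cv2.minAreaRect(P[top][:,:2].astype(np.float32)*1000);print("block",k)
near=np.hypot(P[...,0]-.513,P[...,1]+.283)<.05
m=near&(z<zt-.004)&(z>0)&(u>268)&(u<308)&(v>65)&(v<156)
print(u[m].min(),u[m].max(),v[m].min(),v[m].max(),"floor",np.percentile(z[m],10))
c=np.concatenate([[(a-.5,b-.5),(a+.5,b-.5),(a-.5,b+.5),(a+.5,b+.5)] for a,b in zip(u[m],v[m])])
q=ray(c,zt);k=cv2.minAreaRect((q*1000).astype(np.float32));print("slot",k)
r=(np.array(k[0])/1000-[x0,y0]);print("slot in tool frame mm",(R@r*1000).round(1))
g=P-np.array([x0,y0,0]);tx=g[...,0]*R[0,0]+g[...,1]*R[0,1];ty=g[...,0]*R[1,0]+g[...,1]*R[1,1]
f=(u>250)&(u<315)&(v>185)&(v<300)&(tx>.02)&(tx<.04)&(abs(ty)<.014)
print("plate face n",f.sum(),"tx",np.percentile(tx[f],[10,50,90])*1000,"ty",ty[f].min()*1000,ty[f].max()*1000,"z",z[f].min(),z[f].max())
A=np.c_[ty[f],z[f]-z[f].mean(),np.ones(f.sum())];print("fit tx~ty,z",np.linalg.lstsq(A,tx[f],rcond=None)[0])
for a in np.arange(z[f].min(),z[f].max(),.01):
    h=f&(z>=a)&(z<a+.01);print("z",round(a,3),"ty mid",round(500*(ty[h].min()+ty[h].max()),2),h.sum())
E
python3 slot.py w5 .49413 -.35464 .1782 76.49
```

```text
top z 0.03613527096122851
block ((553.3497924804688, -287.263671875), (120.35661315917969, 159.191650390625), 76.27111053466797)
277 296 76 146 floor 0.010229430848095616
slot ((515.082763671875, -277.90118408203125), (61.211795806884766, 18.587047576904297), 76.4593276977539)
slot in tool frame mm [79.5  2.4]
plate face n 2511 tx [22.43747324 29.51382059 29.89542379] ty -9.019023402127054 7.299640637659415 z 0.13917239360020653 0.21989516679979687
fit tx~ty,z [-8.93164099e-05 -6.95304618e-02  2.77574580e-02]
z 0.139 ty mid -1.16 92
z 0.149 ty mid -0.99 107
z 0.159 ty mid -0.97 123
z 0.169 ty mid -0.96 154
z 0.179 ty mid -0.84 187
z 0.189 ty mid -0.81 225
z 0.199 ty mid -0.74 287
z 0.209 ty mid -0.71 1304
z 0.219 ty mid -1.26 32
```

Request:
shift_gripper(
  plan={"increments":[[0.04,0.0016,0,0],[0.0398,0.0017,0,0],[0,0,0.03,0],[0,0,0.03,0],[0,0,0.02,0],[0,0,0.01,0],[0,0,0,0],[0,0,0,0],[0,0,0,0]]},
)

```text
time_s: 13.05
eef_pos: [0.5184, -0.2794, 0.0916]
ee_rot: [179.9, 0.0, 76.3]
force: [-0.3, -0.1, -2.3]
width: 0.0153
gripper_force: 49.5
```

```bash
python3 - <<'E'
from h import *
s=ctrl.get_state();print(s["eef_pos"],s["ee_rot"],s["force"])
p=np.radians(s["ee_rot"][2]);R=np.array([[np.cos(p),np.sin(p)],[np.sin(p),-np.cos(p)]])
print(R@(np.array([.51598,-.27782])-s["eef_pos"][:2])*1000)
cam("wrist","w6")
E
```

```text
[ 0.51836493 -0.2794195   0.09162984] [1.79862328e+02 2.57033810e-02 7.62888331e+01] [-0.32373488 -0.07163214 -2.32402042]
[ 0.98862924 -2.69608822]
```

View pics/w6.png

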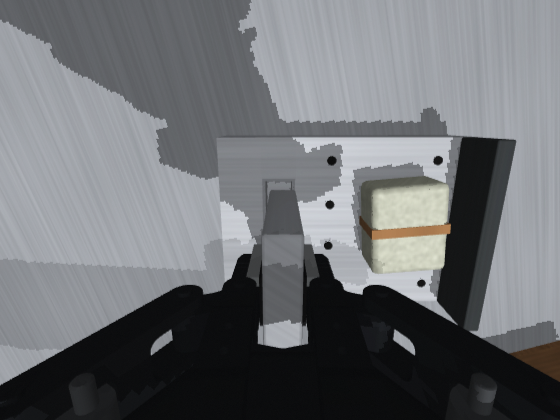

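The slot's far end shows at (265–294, 180) just beyond the plate's lower edge (269–297, 190), so the plate must shift left (tool −y) by about 2.7 mm. I'll apply that and re-measure.

Request:
shift_gripper(
  plan={"increments":[[0.001,-0.0027,0,0.0],[0,0,0,0],[0,0,0,0],[0,0,0,0]]},
)

```text
time_s: 13.5
eef_pos: [0.515, -0.2772, 0.0905]
ee_rot: [180.0, 0.0, 76.3]
force: [0.2, 0.1, -2.3]
width: 0.0151
gripper_force: 49.5
```

```bash
cat > rel.py <<'E'
import sys
from h import *
s=ctrl.get_state();im,d,K,T=cam("wrist",sys.argv[1]);P=cloud(d,K,T);z=P[...,2];v,u=np.mgrid[:420,:560]
p=np.radians(s["ee_rot"][2]);R=np.array([[np.cos(p),np.sin(p)],[np.sin(p),-np.cos(p)]]);e=s["eef_pos"]
print(e.round(4),s["ee_rot"].round(2),s["force"].round(1),"dev",(R@(np.array([.51598,-.27782])-e[:2])*1000).round(2))
g=P[...,:2]-e[:2];t=g@R.T
f=(t[...,0]>.02)&(t[...,0]<.04)&(abs(t[...,1])<.014)&(z>e[2]-.042)&(z<e[2]-.01)&(v<300)
lo=f&(z<e[2]-.03)
print("plate face tx",np.median(t[f][:,0])*1000,"ty",t[lo][:,1].min()*1000,t[lo][:,1].max()*1000,"bottom z",z[f].min())
# slot opening rows: dark/deep pixels just beyond the plate
i=(u>240)&(u<320)&(v>150)&(v<215)&(z<.0315)&(z>0)&(t[...,0]>.0)&(t[...,0]<.05)&(abs(t[...,1])<.03)
r=np.c_[((u[i]-K[0,2])/K[0,0]),((v[i]-K[1,2])/K[1,1]),np.ones(i.sum())]@T[:3,:3].T
q=(T[:3,3]+r*((.0355-T[2,3])/r[:,2])[:,None])[:,:2]-e[:2];q=q@R.T*1000
if i.sum(): print("slot px",u[i].min(),u[i].max(),v[i].min(),v[i].max(),"tx max",q[:,0].max().round(2),"ty",q[:,1].min().round(2),q[:,1].max().round(2),i.sum())
E
python3 rel.py w7
```

```text
[ 0.515  -0.2772  0.0905] [179.98   0.    76.28] [ 0.2  0.1 -2.3] dev [-0.38  1.06]
plate face tx 29.750459766374416 ty -8.849497496370041 6.9182369187488675 bottom z 0.051147131997080264
slot px 271 297 184 196 tx max 30.2 ty -8.51 8.99 171
```

Request:
shift_gripper(
  plan={"increments":[[-0.0002,0.0011,0,0],[0,0,0,0],[0,0,0,0],[0,0,0,0]]},
)

```text
time_s: 13.95
eef_pos: [0.516, -0.2776, 0.0902]
ee_rot: [-180.0, -0.0, 76.3]
force: [0.2, 0.3, -1.9]
width: 0.0155
gripper_force: 49.5
```

```bash
python3 rel.py w8
```

```text
[ 0.516  -0.2776  0.0902] [-179.99   -0.     76.28] [ 0.2  0.3 -1.9] dev [-0.19  0.06]
plate face tx 29.713022515409804 ty -8.903591909035372 6.859971922697485 bottom z 0.051719258090957204
slot px 270 295 184 191 tx max 30.24 ty -9.22 7.61 161
```

Request:
shift_gripper(
  plan={"increments":[[0,0,0.008,0],[0,0,0.008,0],[0,0,0.004,0],[0,0,0,0]]},
)

```text
time_s: 14.4
eef_pos: [0.5154, -0.2773, 0.0691]
ee_rot: [-179.9, -0.0, 76.3]
force: [0.4, -0.0, -2.5]
width: 0.0159
gripper_force: 49.5
```

```bash
python3 -c "
from rig import ctrl, camrig;s=ctrl.get_state();print(s['eef_pos'],s['force'],s['moment'])"
```

```text
[ 0.515437   -0.27725663  0.06912084] [ 0.38341141 -0.01240369 -2.46217828] [ 0.04373078 -0.00586944  0.00796855]
```

Bottom is now below the mouth (about 28 mm) with no contact force. Continue down.

Request:
shift_gripper(
  plan={"increments":[[0,0,0.006,0],[0,0,0.006,0],[0,0,0.003,0],[0,0,0,0],[0,0,0,0]]},
)

```text
time_s: 14.9
eef_pos: [0.5159, -0.2776, 0.0552]
ee_rot: [-180.0, -0.0, 76.3]
force: [0.6, 0.1, -1.6]
width: 0.0158
gripper_force: 49.5
```

Request:
shift_gripper(
  plan={"increments":[[0,0,0.003,0],[0,0,0,0],[0,0,0,0]]},
)

```text
time_s: 15.2
eef_pos: [0.5159, -0.2776, 0.0523]
ee_rot: [-180.0, -0.0, 76.3]
force: [-0.4, 0.1, -2.9]
width: 0.0155
gripper_force: 49.5
```

```bash
python3 -c "
from rig import ctrl, camrig;s=ctrl.get_state();print(s['eef_pos'],s['force'],s['moment'])"
```

```text
[ 0.51594603 -0.27758798  0.05228828] [-0.37191104  0.09400084 -2.85888298] [ 0.05604917  0.01390215 -0.01479822]
```

Request:
shift_gripper(
  plan={"increments":[[0,0,0.0015,0],[0,0,0,0],[0,0,0,0]]},
)

```text
time_s: 15.5
eef_pos: [0.5163, -0.2778, 0.0511]
ee_rot: [180.0, 0.0, 76.3]
force: [-0.7, 0.8, 0.9]
width: 0.0152
gripper_force: 50.0
```

Request:
shift_gripper(
  plan={"increments":[[0,0,0.0012,0],[0,0,0,0],[0,0,0,0]]},
)

```text
time_s: 15.8
eef_pos: [0.5164, -0.2778, 0.0511]
ee_rot: [179.9, 0.0, 76.3]
force: [-2.6, 2.3, 10.5]
width: 0.0154
gripper_force: 51.4
```

Floor reached: the TCP stops at 51 mm with 10 N up. Release and rise.

Request:
shift_gripper(
  plan={"increments":[[0,0,0,0],[0,0,0,0],[0,0,0,0],[0,0,0,0]]},
  jaw=0.04,
)

```text
time_s: 16.2
eef_pos: [0.5159, -0.2776, 0.0493]
ee_rot: [-180.0, -0.0, 76.3]
force: [0.9, 1.2, -0.3]
width: 0.04
gripper_force: 0.0
```

Request:
shift_gripper(
  plan={"increments":[[0,0,-0.02,0],[0,0,-0.04,0],[0,0,-0.04,0],[0,0,-0.045,0],[0,0,-0.035,0],[0,0,0,0],[0,0,0,0]]},
)

```text
time_s: 16.9
eef_pos: [0.5164, -0.2778, 0.2305]
ee_rot: [179.9, 0.0, 76.3]
force: [-0.0, -0.0, -0.5]
width: 0.0398
gripper_force: 0.0
```

```bash
python3 - <<'E'
from h import *
im,d,K,T=cam("wrist","w9");P=cloud(d,K,T);z=P[...,2];e=ctrl.get_state()["eef_pos"];print(e)
m=(z>.083)&(z<.1)&(np.hypot(P[...,0]-.516,P[...,1]+.278)<.06)
print(cv2.minAreaRect(P[m][:,:2].astype(np.float32)*1000),np.percentile(z[m],[5,50,95]),m.sum())
q=P[m];A=np.c_[q[:,:2]-q[:,:2].mean(0),np.ones(len(q))];print(np.linalg.lstsq(A,q[:,2],rcond=None)[0])
E
```

```text
[ 0.51558715 -0.27735455  0.22906656]
((515.60693359375, -277.837890625), (60.067779541015625, 15.945021629333496), 76.01063537597656) [0.08965368 0.09100882 0.09211737] 1026
[-0.00069949 -0.00347747  0.09094784]
```

The plate's top is level at 90–91 mm, centred on the slot at yaw 76°, so it is upright and home. Back to the valve.

Request:
shift_gripper(
  plan={"increments":[[0.0458,-0.0248,0,0],[0.0458,-0.0248,0,0],[0.0458,-0.0248,0,0],[0.0458,-0.0248,0,0],[0.0458,-0.0248,0,0],[0,0,0,0],[0,0,0,0]]},
  jaw=0.045,
)

```text
time_s: 17.65
eef_pos: [0.4514, -0.0346, 0.2283]
ee_rot: [-179.8, 0.0, 76.5]
force: [0.1, -0.2, -0.3]
width: 0.0449
gripper_force: 0.0
```

```bash
python3 -c "
from rig import ctrl, camrig;s=ctrl.get_state();print(s['eef_pos'],s['ee_rot'],s['qpos'])"
```

```text
[ 0.45135293 -0.03464624  0.22827135] [-1.79849698e+02  3.74938735e-02  7.64778658e+01] [ 7.84650590e-01  6.94401864e+00  2.16793489e-01  1.16742119e+02
 -2.66279068e-02  5.64687709e+01 -1.25075551e+01]
```

Request:
shift_gripper(
  plan={"increments":[[0.0396,-0.021,0,0],[0.0396,-0.021,0,0],[0.0396,-0.021,0,0],[0.0396,-0.021,0,0],[0.0396,-0.021,0,0],[0.0396,-0.021,0,0],[0,0,0,-8.2],[0,0,0,-8.2],[0,0,0,-8.2],[0,0,0,-8.2]]},
)

```text
time_s: 18.65
eef_pos: [0.3872, 0.2233, 0.2285]
ee_rot: [-179.9, 0.0, 109.3]
force: [0.5, -0.7, -0.8]
width: 0.0453
gripper_force: 0.0
```

Request:
shift_gripper(
  plan={"increments":[[0,0,0,-8.2],[0,0,0,-8.2],[0,0,0,-8.2],[0,0,0,-8.2],[0,0,0,-8.2],[0,0,0,-8.2],[0,0,0,-8.2],[0,0,0,-8.2],[0,0,0,-8.2],[0,0,0,-8.2]]},
)

```text
time_s: 19.65
eef_pos: [0.3873, 0.2232, 0.2285]
ee_rot: [-180.0, -0.1, -168.8]
force: [-0.5, 0.4, 0.6]
width: 0.0451
gripper_force: 0.0
```

Request:
shift_gripper(
  plan={"increments":[[0,0,0,-8.2],[0,0,0,-8.2],[0,0,0,0],[0,0,0,0]]},
)

```text
time_s: 20.05
eef_pos: [0.387, 0.2237, 0.2289]
ee_rot: [180.0, -0.1, -152.9]
force: [-0.6, 0.3, 0.2]
width: 0.0449
gripper_force: 0.0
```

```bash
python3 -c "
from h import *
s=ctrl.get_state();print(s['eef_pos'],s['ee_rot'],s['qpos'].round(1));cam('wrist','w10')"
```

```text
[0.38698957 0.22372636 0.22890503] [ 1.79986356e+02 -7.88306518e-02 -1.52874887e+02] [-10.1   7.4 -25.1 116.7   3.7  56.7  80.1]
```

```bash
cat > lv.py <<'E'
import sys
from h import *
AX=np.array([470.,279.5])
def run(n,draw=True):
    im,d,K,T=load(n);P=cloud(d,K,T);z=P[...,2];f=im.astype(int)
    r=np.hypot(P[...,0]*1000-AX[0],P[...,1]*1000-AX[1])
    nut=(z>.1)&(z<.108)&(r<12);k=cv2.minAreaRect(P[nut][:,:2].astype(np.float32)*1000);ax=np.array(k[0]);print("axis",ax,k[1])
    def ang(q):return np.degrees(np.arctan2(*(np.asarray(q)-ax)[::-1]))%360
    sl=(z>.093)&(z<.102)&(r>48)&(r<116)&(f.sum(-1)<130)
    k=cv2.minAreaRect(P[sl][:,:2].astype(np.float32)*1000);print("sleeve",np.round(k[0],1),np.round(k[1],1),round(k[2],2),"ang",ang(k[0]).round(2),np.hypot(*(k[0]-ax)))
    bar=(z>.088)&(z<.1)&(r>22)&(r<48)&(f.min(-1)>60)
    if bar.any():print("bar ang",ang(P[bar][:,:2].mean(0)*1000).round(2))
    p=(z>.056)&(z<.067)&(r>24)&(r<60)&(f.min(-1)>110);p=cv2.morphologyEx(p.astype(np.uint8),cv2.MORPH_OPEN,np.ones((3,3)))>0
    if p.sum()>20:
        Q=P[p][:,:2]*1000;k=cv2.minAreaRect(Q.astype(np.float32));print("ptr",p.sum(),np.round(k[0],1),np.round(k[1],1),round(k[2],2),"ang c",ang(k[0]).round(2))
        # outer part only
        rr=np.hypot(*(Q-ax).T);a=np.degrees(np.arctan2(Q[:,1]-ax[1],Q[:,0]-ax[0]))%360
        for lo in range(26,58,4):
            s=(rr>=lo)&(rr<lo+4)
            if s.sum()>3:print(lo,"mid",round((a[s].min()+a[s].max())/2,2),"w",round((a[s].max()-a[s].min())*np.pi/180*(lo+2),1),s.sum())
if __name__=="__main__": run(sys.argv[1])
E
python3 lv.py w3; python3 lv.py w10; python3 lv.py w1
```

```text
axis [470.20626831 279.37097168] (12.084537506103516, 11.466739654541016)
sleeve [398.4 240.8] [60.9 13.7] 28.35 ang 208.23 81.4553444531769
bar ang 225.68
ptr 318 [430.4 282.8] [14.6 31.9] 85.24 ang c 175.11
26 mid 174.95 w 13.9 37
30 mid 175.27 w 12.6 38
34 mid 175.45 w 13.7 39
38 mid 175.86 w 13.4 42
42 mid 176.2 w 12.8 41
46 mid 175.44 w 14.0 43
50 mid 175.05 w 15.1 40
54 mid 175.66 w 13.8 24
axis [470.02664185 279.27120972] (11.67477798461914, 11.7890043258667)
sleeve [398.5 240.4] [60.6 13.2] 27.87 ang 208.56 81.38030211483718
bar ang 225.14
ptr 323 [430.3 282.5] [13.6 32.2] 85.75 ang c 175.39
26 mid 173.11 w 11.5 33
30 mid 174.88 w 12.6 39
34 mid 174.87 w 13.5 43
38 mid 176.0 w 13.0 40
42 mid 175.48 w 13.1 40
46 mid 175.51 w 13.5 44
50 mid 175.38 w 13.8 45
54 mid 175.48 w 13.1 24
axis [469.93255615 279.25360107] (11.646949768066406, 11.901663780212402)
sleeve [393.1 305.8] [13.8 60.6] 71.16 ang 160.94 81.30402650050807
bar ang 171.45
ptr 232 [430.  280.4] [11.9 31.4] 79.09 ang c 178.42
26 mid 180.95 w 7.9 24
30 mid 178.82 w 9.1 29
34 mid 178.0 w 10.1 30
38 mid 178.31 w 8.8 27
42 mid 177.71 w 10.0 32
46 mid 177.23 w 10.4 31
50 mid 176.27 w 11.5 36
54 mid 175.63 w 11.7 17
```

Pointer is at 175.45° world and the lever at 208.3° (shut), so it must open by 32.9°. Grip the sleeve again.

Request:
shift_gripper(
  plan={"increments":[[-0.0179,0.0097,0.02,0],[0,0,0.04,-1.2],[0,0,0.04,0],[0,0,0.035,0],[0,0,0.021,0],[0,0,0,0],[0,0,0,0],[0,0,0,0]]},
  jaw=0.045,
)

```text
time_s: 20.9
eef_pos: [0.399, 0.2424, 0.0749]
ee_rot: [180.0, 0.1, -151.4]
force: [0.9, 0.2, 1.2]
width: 0.045
gripper_force: 0.0
```

Request:
shift_gripper(
  plan={"increments":[[0,0,0,0],[0,0,0,0],[0,0,0,0],[0,0,0,0]]},
  jaw=0,
  clamp_n=30,
)

```text
time_s: 21.3
eef_pos: [0.3989, 0.2416, 0.0747]
ee_rot: [-180.0, 0.1, -151.4]
force: [-0.8, -2.2, 7.0]
width: 0.0135
gripper_force: 29.3
```

Request:
shift_gripper(
  plan={"increments":[[-0.0005,0.0091,0,6.5],[-0.0005,0.0091,0,6.5],[-0.0005,0.0091,0,6.5],[-0.0005,0.0091,0,6.5],[-0.0005,0.0091,0,6.5],[0,0,0,0],[0,0,0,0],[0,0,0,0]]},
)

```text
time_s: 22.1
eef_pos: [0.3903, 0.2857, 0.0748]
ee_rot: [179.9, 0.2, 176.1]
force: [4.5, -2.6, 5.7]
width: 0.0134
gripper_force: 31.2
```

```bash
python3 - <<'E'
from h import *
s=ctrl.get_state();e=s["eef_pos"];print(e,s["ee_rot"],s["force"],np.degrees(np.arctan2(e[1]-.2793,e[0]-.470))%360)
E
```

```text
[0.39029589 0.28571857 0.07475222] [179.91056279   0.1905114  176.09464368] [ 4.51031202 -2.58821498  5.7417046 ] 175.39590825525022
```

Request:
shift_gripper(
  plan={"increments":[[0,0,0,0],[0,0,0,0],[0,0,0,0],[0,0,0,0]]},
  jaw=0.045,
)

```text
time_s: 22.5
eef_pos: [0.3874, 0.2857, 0.0733]
ee_rot: [-180.0, -0.1, 176.2]
force: [-0.0, -0.3, -0.4]
width: 0.0451
gripper_force: 0.0
```

Request:
shift_gripper(
  plan={"increments":[[0,0,-0.03,0],[0,0,-0.04,0],[0.01,0,-0.04,0],[0.01,0,-0.04,0],[0,0,0,0],[0,0,0,0]]},
)

```text
time_s: 23.1
eef_pos: [0.3684, 0.2874, 0.2245]
ee_rot: [179.9, 0.1, 176.2]
force: [0.1, -0.4, 0.1]
width: 0.0453
gripper_force: 0.0
```

```bash
python3 - <<'E'
from h import *
s=ctrl.get_state();print(s["eef_pos"],s["ee_rot"])
im,d,K,T=cam("wrist","w11")
c=cv2.resize(im[170:320,200:400],(800,600),interpolation=cv2.INTER_CUBIC)
cv2.imwrite("pics/w11c.png",c[:,:,::-1])
E
python3 lv.py w11
```

```text
[0.36836515 0.2874436  0.22445708] [1.79923298e+02 1.15210491e-01 1.76215365e+02]
axis [469.96414185 279.40652466] (11.354265213012695, 11.670275688171387)
sleeve [388.8 286.7] [13.4 60.5] 85.88 ang 174.85 81.50773055954603
bar ang 193.81
```

View pics/w11c.png

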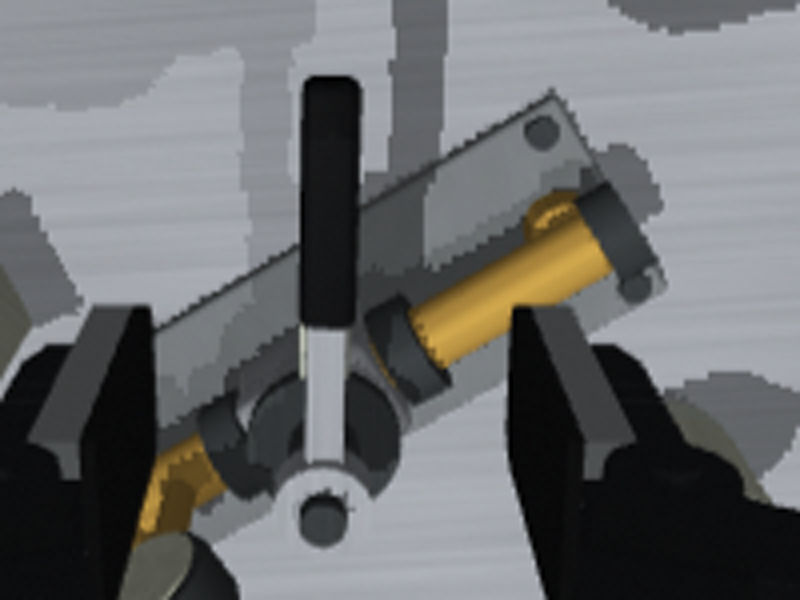

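The crop shows the lever from nut (323,520) to sleeve tip (331,78). The pointer is now hidden beneath it, with only a thin white sliver left at (303,350). I'll check the slivers on both sides of the bar numerically.

```bash
python3 - <<'E'
from h import *
im,d,K,T=load("w11");P=cloud(d,K,T)
for v in (253,255,257,259,261):
    print(v,[(u,int(im[v,u].min()),int(P[v,u,2]*1000)) for u in range(272,292)])
# where a tongue at angle a would appear at r=40: edges in px
Ti=np.linalg.inv(T);ax=np.array([.470,.2794])
def px(p): q=Ti@np.r_[p,1];return (K@q[:3]/q[2])[:2]
for a in(174,175,176,177):
    t=np.radians(a);o=np.array([np.cos(t),np.sin(t)]);n=np.array([-o[1],o[0]])
    for r in (.046,.040):
        print(a,r,[px(np.r_[ax+r*o+s*.007*n,.0625]).round(1) for s in(1,-1)],"bar",[px(np.r_[ax+r*o+s*.005*n,.096]).round(1) for s in(1,-1)])
E
```

```text
Traceback (most recent call last):
ValueError: cannot convert float NaN to integer
```

```bash
python3 - <<'E'
from h import *
im,d,K,T=load("w11");P=cloud(d,K,T);z=np.nan_to_num(P[...,2]*1000).astype(int)
for v in (253,256,259,262):
    print(v,[(u,int(im[v,u].min()),int(z[v,u])) for u in range(272,292)])
Ti=np.linalg.inv(T);ax=np.array([.470,.2794])
def px(p): q=Ti@np.r_[p,1];return (K@q[:3]/q[2])[:2]
for a in(174,175,176,177):
    t=np.radians(a);o=np.array([np.cos(t),np.sin(t)]);n=np.array([-o[1],o[0]])
    for r in (.046,.040):
        print(a,r,[px(np.r_[ax+r*o+s*.007*n,.0625]).round(1).tolist() for s in(1,-1)],"bar",[px(np.r_[ax+r*o+s*.005*n,.096]).round(1).tolist() for s in(1,-1)])
E
```

```text
253 [(272, 56, 10), (273, 58, 9), (274, 74, 9), (275, 178, 62), (276, 144, 63), (277, 167, 94), (278, 165, 94), (279, 164, 93), (280, 166, 93), (281, 165, 94), (282, 165, 94), (283, 168, 94), (284, 164, 94), (285, 165, 94), (286, 118, 95), (287, 80, 0), (288, 62, 39), (289, 60, 38), (290, 62, 36), (291, 60, 32)]
256 [(272, 61, 23), (273, 60, 26), (274, 75, 27), (275, 179, 62), (276, 146, 63), (277, 169, 93), (278, 165, 94), (279, 162, 94), (280, 166, 94), (281, 165, 95), (282, 166, 95), (283, 165, 94), (284, 164, 92), (285, 163, 93), (286, 113, 92), (287, 85, 61), (288, 79, 47), (289, 75, 47), (290, 67, 46), (291, 65, 42)]
259 [(272, 61, 32), (273, 60, 35), (274, 71, 36), (275, 164, 63), (276, 129, 63), (277, 170, 93), (278, 165, 93), (279, 163, 94), (280, 165, 94), (281, 165, 93), (282, 166, 94), (283, 165, 93), (284, 163, 94), (285, 161, 93), (286, 105, 93), (287, 98, 61), (288, 103, 50), (289, 96, 49), (290, 95, 49), (291, 87, 48)]
262 [(272, 56, 43), (273, 52, 43), (274, 60, 44), (275, 165, 62), (276, 138, 62), (277, 170, 94), (278, 164, 94), (279, 163, 93), (280, 165, 93), (281, 165, 93), (282, 166, 93), (283, 165, 94), (284, 163, 94), (285, 162, 94), (286, 106, 93), (287, 78, 51), (288, 68, 50), (289, 74, 49), (290, 78, 51), (291, 79, 49)]
174 0.046 [[275.5, 242.6], [288.3, 243.0]] bar [[276.8, 255.6], [287.0, 256.0]]
174 0.04 [[275.3, 247.7], [288.1, 248.1]] bar [[276.6, 261.2], [286.7, 261.6]]
175 0.046 [[274.7, 242.6], [287.6, 242.9]] bar [[276.0, 255.7], [286.2, 255.9]]
175 0.04 [[274.7, 247.8], [287.4, 248.0]] bar [[275.9, 261.3], [286.0, 261.5]]
176 0.046 [[274.0, 242.7], [286.9, 242.8]] bar [[275.2, 255.7], [285.3, 255.8]]
176 0.04 [[274.0, 247.8], [286.8, 247.9]] bar [[275.2, 261.3], [285.3, 261.4]]
177 0.046 [[273.3, 242.9], [286.1, 242.7]] bar [[274.4, 255.8], [284.5, 255.7]]
177 0.04 [[273.4, 248.0], [286.2, 247.8]] bar [[274.5, 261.4], [284.6, 261.3]]
```

The bar reads about 174.6° and the pointer about 175.4°, so the lever is under 1° from the pointer. A last check of the others, then I'll hand in.

```bash
python3 - <<'E'
from h import *
P0=cloud(*load("top0")[1:]);im,d,K,T=cam("top","top12");P=cloud(d,K,T)
for n,x,y,zl in(("low",555,-5,.036),("narrow",457,27,.07),("vpile",441,150,.045),("bpile",748,99,.035),("glue",516,388,.1),("tape",782,-48,.015),("jpile",590,-300,.055),("seated",513,-281,.08)):
    o=[]
    for Q in(P0,P):
        m=(Q[...,2]>zl)&(np.hypot(Q[...,0]-x/1e3,Q[...,1]-y/1e3)<.045)&(Q[...,2]<.15);o+=[(Q[m].mean(0)*1000).round(1) if m.any() else None,m.sum()]
    print(n,*o)
E
```

```text
low [555.   -5.2  46.6] 160 [555.1  -5.3  46.7] 159
narrow [456.9  26.9  80.8] 104 [457.1  26.8  80.9] 102
vpile [441.6 148.8  55.3] 432 [441.6 149.   55.4] 431
bpile [746.4  99.1  45.4] 391 [746.4  99.2  45.3] 390
glue [514.7 386.3 122.3] 89 [514.8 386.4 121.7] 90
tape [783.6 -48.2  24.6] 366 [783.  -48.2  24.4] 364
jpile [ 595.9 -293.2   65.7] 468 [ 595.9 -293.1   65.8] 471
seated None 0 [ 514.8 -279.    90.7] 185
```

```bash
python3 -c "
from rig import ctrl, camrig;print(ctrl.close_job())"
```

```text
the job is handed in; nothing more can be done
None
```

Job handed in at about 23 s, no verdict returned: the lever was shut to its stop, the full-size plate stands upright and home in the slot, the lever was then opened to within about 1° of the pointer, and the other plates, piles, glue and tape measured as unmoved.

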